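Dip the red brush in the rinse pot and hang it to dry

ROBOT

A 7-joint arm with a two-finger parallel gripper is mounted at the origin on the work surface. World frame = base frame: x ahead of the robot, y to its left, z up, the work surface at z = 0. Lengths are in m, angles in rad, forces in N, time in s.
With the tool pointing down it reaches from about 0.4 to 0.85 m from the base axis. Payload 10.4 kg.
Tool frame: the origin (TCP) lies between the finger pads, 19 mm behind the fingertips; this is the grasp point; z points along the fingers, y is the line along which they close (so a half turn about z gives the same grasp; the last joint's range is limited). The gripper opens to 87 mm and grips with 3 to 60 N. Pads are 19 mm wide; open, the fingers measure 117 mm over their backs; the gripper's body (75 mm by 190 mm) begins 51 mm behind the grasp point.
Start: joints at [-1.199, 0.332, -0.065, 1.46, 0.022, 1.35, -0.088], TCP at [0.24, 0.577, 0.241] pointing down, gripper open.
Joint ranges: [-2.6, 2.6], [-0.5, 2.12], [-1.47, 1.34], [0.16, 2.42], [-1.27, 4.41], [0.06, 2.06], [-2.6, 2.6]. Speed limits (rad/s): [2.22, 2.22, 2.79, 2.79, 3.14, 3.14, 3.14].

INTERFACE

Orientations are given as a unit quaternion [x, y, z, w].
In Python, from bench import read_state, cams, workorder gives the robot as it stands.
- The arm moves only by the shell command python3 -m crank 'ROWS' [FORCE]. ROWS is text: rows parted by semicolons, each of 5 numbers parted by spaces: the shift along the tool's x, y, z scaled (see below), then the turn about the tool's z scaled (see below), then the opening, from -1 (shut) to 1 (fully open). In form: dx dy dz yaw jaw; .... A call has 1 to 10 rows; each row shifts and turns the commanded pose from where the row before left it, along the tool's axes as they then stand; what a row does not reach is not made up. The controller multiplies each number of a shift by 200 mm and each number of a turn by 90 degrees. A row lasts 1/10 s, in which the tool goes at most 50 mm and 8.59 degrees, less where a joint would pass 70% of its speed; a pose out of reach is approached as far as the arm can. A call with a number of a shift or a turn outside -1 to 1 is refused whole. A call with a gripper value outside its range is refused whole. The fingers move at their own pace and stop on an object; FORCE is the grip in N (left out, the last holds). Time passes only in rows, so rows that do not move let the fingers close. It gives the time, the measured TCP pose, the force, the opening and the grip force at its end, in the units of the state.
- read_state(): the state, without advancing time (a new reading comes with each control period).
- cams.camera(name): name is "scene" or "side" or "wrist"; returns a dict with "img" (400x640x3 uint8, blue, green, red), "K" (3x3 intrinsics, pixels), "xyz" and "attitude" of the camera in the world; the wrist camera has in their place "mount" (4x4, takes a point from camera to tool coordinates, whose origin is the TCP and whose axes are the flange's). Camera axes: x right, y down, z forward; pixel columns grow to the right and rows downward; lengths in m; the calibration is good to about 2 mm. A picture is of the moment at which its call begins: read the wrist's pose just before it. There is no depth.
- workorder.close_job(): hands the job in; it is judged then, once.
The state is a dict: "time": time; "joint_positions": joint angles; "joint_vel": joint speeds; "joint_torque": joint torques, N m; "ee_pos": TCP position; "eef_rot": TCP orientation; "ft_force": force on the tool from outside, world axes, zero at the start; "torque": the same for the moment, N m; "width": finger opening in m; "grip_force": force on a finger pad.
Only numpy, scipy, OpenCV 4.12 (cv2) and the standard library are available. Lean on these libraries where they do the work, as an engineer would, in place of code of your own. Each camera call takes 0.05 s, during which the arm holds its last target. There are 200 camera calls.

TASK

In this paint studio, take the red-handled brush off the storage rack, dip it into the blue rinse pot (not the amber jar) until its hair is all below the rim, for about a second while holding it, without ramming it against the pot. Then hang it by its collar in the slot of the drying stand over the green drip tray, well back in the slot, tip down, and let go. Leave both pots and the two other brushes where they are.

Things in the scene. Friction and masses are not known exactly. Their poses are not given: they have to be found in the camera images.
- brush: red-handled round brush, 40 g, hanging tip down at the start. Origin: centre of its black collar's underside; z points up the handle. Along z in mm: red grip 12 wide, +6 to +68 (hold it from above, TCP about +38, fingertips clear of the collar); collar 30 wide, 0 to +6; neck 10 wide, -48 to 0; ferrule 15 wide, -78 to -48; brown hair up to 24 wide (wider than the slots), tip at -118
- brush_tip (a point): lowest point of the red brush's hair, 118 mm below the brush's origin along its axis
- rack: fixed storage rack: wooden plate 240 mm wide, 8 thick, top at 200, posts and foot behind (x above +10). Origin on the table under the closed slot ends. Three slots at y -80, 0, +80 mm, 20 wide, open above, below and to -x, from x -55 to closed end x 0. A brush hangs in each by its collar, 7 to 20 mm ahead of the end, in any order; to take one, lift it a few mm and draw it 80 mm to the rack's -x
- dryer: fixed drying stand: a green fork plate 80 mm wide, top at 200 mm, 8 mm thick, on one post behind (at own x = +35 mm), over a green drip tray (130 x 110 mm, rim 14 mm high). Origin on the table; one slot at own y = 0, 20 mm wide, open towards own -x from x = -55 mm to the closed end at x = 0
- dryer_seat (a point): where the origin (collar underside centre) of the hung brush belongs: on the middle line of the drying stand's slot, 15 mm ahead of its closed end, at the plate's top (200 mm). Its axes are the stand's: x points into the slot, z up
- pot: blue ceramic rinse pot, open round cup, empty, loose, 0.4 kg, 75 mm high, mouth 90 mm across outside, wall 4 mm, inside narrowing to 64 mm across at the floor, floor 5 mm above the table. Origin: centre of its underside. It and the amber jar can swap places
- jar: amber glass jar, an open round cup, loose, 0.3 kg, 60 mm high, mouth 80 mm across. A bystander. Origin: centre of its underside
- brush_yellow: yellow-handled brush of the same shape, with light hair, hanging in the rack. A bystander. Origin as for the red brush
- brush_black: black-handled brush of the same shape hanging in the rack. A bystander. Origin as for the red brush

How it is judged:
By the outcome, as a careful person would: the job done as asked, in the order asked, and still so for the second after the job is handed in, with the robot touching nothing.
It also fails if it takes over 54 s, if anything falls off the work surface, if the arm or the gripper's body presses on something with over 40 N, if the wrist force passes 120 N, or if a joint passes its speed limit or range.

## Working session

There is one attempt and no reset: what is moved stays moved. The work goes in short steps, Python scripts to look and compute and a shell command to move; the robot and the scene stay as the last step left them, time stands still between calls to the robot, and variables do not carry over. Pictures are saved under pics/ and viewed, at most 10 in all, crops included, and the job is handed in when it is done.

```bash
ls; mkdir -p pics; python3 - <<'E'
from bench import read_state, cams
import cv2
s=read_state(); print({k:s[k] for k in('time','ee_pos','eef_rot','width','ft_force')})
for n in('scene','side'):
    c=cams.camera(n); cv2.imwrite(f'pics/{n}0.png',c['img']); print(n,c['K'],c['xyz'],c['attitude'])
E
```

```text
pics
{'time': 0.0, 'ee_pos': array([0.24024935, 0.57656908, 0.24040417]), 'eef_rot': array([ 1.96117299e-01,  9.80580151e-01, -7.47550513e-04, -1.15847194e-04]), 'width': 0.08741002589601397, 'ft_force': array([ 0.78843037,  0.44415742, -0.21737594])}
scene [[486.35841191   0.         313.51378994]
 [  0.         486.35841191 198.17179352]
 [  0.           0.           1.        ]] [1.07534203 0.62523972 0.72642966] [ 0.31671276  0.83098637 -0.42618222 -0.16590175]
side [[398.8669939    0.         316.88143642]
 [  0.         398.8669939  196.90288285]
 [  0.           0.           1.        ]] [ 0.40488818 -0.5919207   0.70653793] [ 0.90457971 -0.11370228  0.0410089  -0.40881   ]
```

View pics/scene0.png

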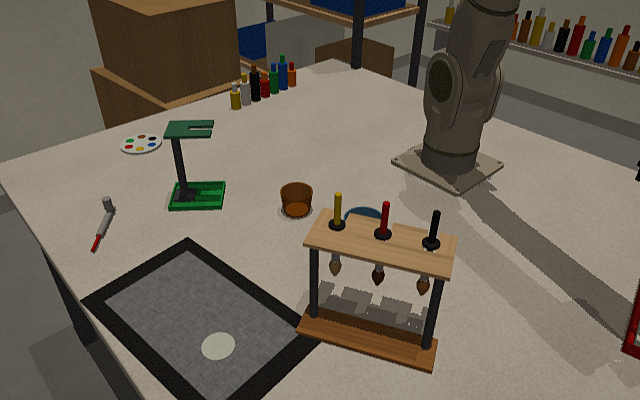

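View pics/side0.png

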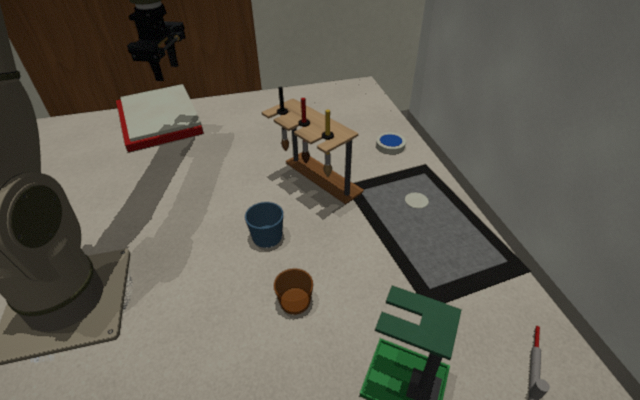

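Red brush is in the middle rack slot (scene collar ≈(383,234), side ≈(304,122)). The blue pot is at side (266,223), the amber jar at (294,292), and the dryer fork at side (420,320) and scene (190,130). I'll zoom in for corners.

```bash
cat > h.py <<'E'
import numpy as np, cv2
from scipy.spatial.transform import Rotation as R
from scipy.optimize import least_squares
CAL={'scene':(486.358,313.514,198.172,[1.07534203,0.62523972,0.72642966],[0.31671276,0.83098637,-0.42618222,-0.16590175]),
'side':(398.867,316.881,196.903,[0.40488818,-0.5919207,0.70653793],[0.90457971,-0.11370228,0.0410089,-0.40881])}
def proj(n,P):
    f,cx,cy,t,q=CAL[n]; p=R.from_quat(q).inv().apply(np.atleast_2d(P)-t)
    return np.c_[f*p[:,0]/p[:,2]+cx,f*p[:,1]/p[:,2]+cy]
def onz(n,uv,z):
    f,cx,cy,t,q=CAL[n]; uv=np.atleast_2d(uv).astype(float)
    d=R.from_quat(q).apply(np.c_[(uv[:,0]-cx)/f,(uv[:,1]-cy)/f,np.ones(len(uv))]); t=np.array(t)
    return t+d*((z-t[2])/d[:,2])[:,None]
E
python3 - <<'E'
from h import *
a=cv2.imread('pics/scene0.png');b=cv2.imread('pics/side0.png')
def c(im,x,y,w,h,W,H): return cv2.resize(im[y:y+h,x:x+w],(W,H),interpolation=cv2.INTER_CUBIC)
top=np.hstack([c(a,295,190,170,100,510,300),c(a,155,110,72.5.__int__()//1,75,290,300)])
bot=np.hstack([c(b,255,80,110,100,330,300),c(b,370,280,100,80,375,300),c(b,240,195,95//1,300,95,300)[:, :95]])
cv2.imwrite('pics/z.png',np.vstack([top,bot]))
print(proj('scene',[[0,0,0]]),proj('side',[[.24,.577,.241]]))
print(onz('scene',[[383,235]],.203),onz('side',[[304,122]],.203))
print(onz('side',[[266,214]],.075))
for n,uvs in(('scene',[[165,138],[168,121],[214,121],[213,131]]),('side',[[393,290],[461,305],[451,355],[377,332]])): print(onz(n,uvs,.2))
E
```

```text
[[446.3571099  164.57631544]] [[165.3500253   66.48134076]]
[[0.56786889 0.23841621 0.203     ]] [[0.56734898 0.23726421 0.203     ]]
[[0.43768392 0.07727984 0.075     ]]
[[ 0.67626785 -0.31362133  0.2       ]
 [ 0.6303548  -0.38533353  0.2       ]
 [ 0.54815379 -0.3132829   0.2       ]
 [ 0.57747184 -0.27140617  0.2       ]]
[[ 0.59299831 -0.26943821  0.2       ]
 [ 0.67859604 -0.31870063  0.2       ]
 [ 0.62802532 -0.38406771  0.2       ]
 [ 0.54554736 -0.32870355  0.2       ]]
```

View pics/z.png

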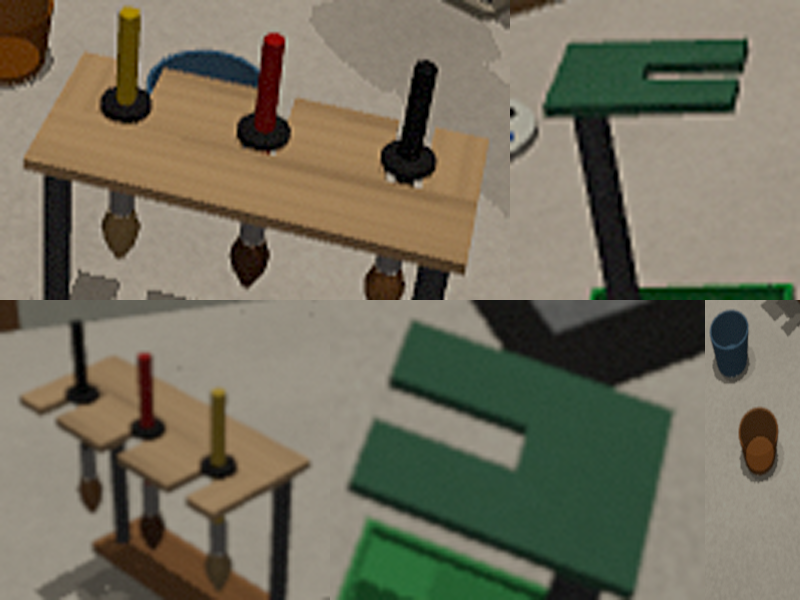

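```bash
cat > fit.py <<'E'
from h import *
S=lambda p:[[155+(x-510)/4.03,110+y/4] for x,y in p]
D=lambda p:[[370+(x-330)/3.75,280+(y-300)/3.75] for x,y in p]
RS=lambda p:[[255+x/3,80+(y-300)/3] for x,y in p]
RC=lambda p:[[295+x/3,190+y/3] for x,y in p]
def fit(obs,x0):
    def res(v):
        c,s=np.cos(v[2]),np.sin(v[2]); r=[]
        for n,m,uv in obs:
            m=np.array([[v[3]*1000 if a is None else a,b] for a,b in m])/1000
            P=np.c_[v[0]+c*m[:,0]-s*m[:,1],v[1]+s*m[:,0]+c*m[:,1],np.full(len(m),.2)]
            r.append((proj(n,P)-uv).ravel())
        return np.concatenate(r)
    o=least_squares(res,x0,loss='soft_l1'); print(o.x.round(4),np.degrees(o.x[2]).round(1)); print(o.fun.reshape(-1,2).round(1).tolist()); return o.x
M=[(-55,40),(-55,-40),(None,-40),(None,40),(0,10),(0,-10),(-55,10),(-55,-10)]
# side view: x points right-down in picture, y up-ish
print('dryer');d=fit([('side',M,D([(415,322),(350,488),(632,595),(672,410),(526,430),(519,469),(390,380),(376,420)])),
 ('scene',[M[i] for i in(0,1,2,3)],S([(738,106),(747,40),(568,43),(546,109)]))],[.6,-.33,-.5,.04])
print('rack');r=fit([('side',[(-55,120),(-55,70),(-55,10),(-55,-10),(-55,-70),(-55,-90),(-55,-120),(None,-120),(None,120)],RS([(20,400),(58,422),(105,445),(122,462),(168,486),(190,503),(210,513),(308,463),(113,357)])),
 ('scene',[(None,120),(None,-120),(-55,-120),(-55,120)],RC([(463,268),(25,162),(83,54),(488,138)]))],[.56,.23,.6,.04])
for n,x in(('dryer seat',d),):
    print(n,x[0]-.015*np.cos(x[2]),x[1]-.015*np.sin(x[2]))
b=np.array([.5676,.238])-r[:2]; c,s=np.cos(r[2]),np.sin(r[2]); print('brush in rack',c*b[0]+s*b[1],-s*b[0]+c*b[1])
im=cv2.imread('pics/side0.png').astype(int)
m=((im[...,0]-im[...,2]>12)&(np.indices(im.shape[:2])[0]>190)).astype(np.uint8)
n,l,st,_=cv2.connectedComponentsWithStats(m); k=1+np.argmax(st[1:,4]); print(st[k])
for c0 in([.438,.077],[.44,.08]):
    t=np.linspace(0,6.28,60);p=proj('side',np.c_[c0[0]+.045*np.cos(t),c0[1]+.045*np.sin(t),0*t+.075]);print(c0,p.min(0),p.max(0))
q=[1.96117299e-01,9.80580151e-01,-7.47550513e-04,-1.15847194e-04];print(R.from_quat(q).as_matrix().round(3))
E
python3 fit.py
```

```text
dryer
[ 0.6127 -0.327  -0.6661  0.0477] -38.2
[[-0.9, -0.2], [0.0, -0.7], [0.1, -0.5], [-0.3, -0.1], [0.9, -0.3], [-0.6, 0.9], [-0.0, -0.2], [-0.4, 0.0], [-2.5, -1.7], [-1.1, -1.0], [-0.1, -0.7], [-0.8, -1.3]]
rack
[0.5803 0.242  0.4984 0.0491] 28.6
[[-0.3, -1.8], [-1.0, -1.8], [-1.2, -0.2], [-1.5, -2.6], [0.1, -0.4], [-1.3, -2.5], [1.2, -0.3], [1.0, -1.4], [0.1, -1.1], [0.2, -1.2], [-1.9, -1.3], [-0.9, -0.7], [-0.7, 0.4]]
dryer seat 0.600885388211715 -0.3177316755472576
brush in rack -0.013071005637348948 0.0025097361919633725
[ 245  202   38   45 1348]
[0.438, 0.077] [246.3826163  200.88029637] [285.82865529 228.24911674]
[0.44, 0.08] [247.11248535 199.91764166] [286.44773185 227.13446407]
[[-0.923  0.385 -0.001]
 [ 0.385  0.923 -0.001]
 [-0.    -0.002 -1.   ]]
```

Fits are good: dryer at (0.613,-0.327), yaw -38°; rack yaw 28.6°; red brush ≈(0.567,0.237); pot ≈(0.436,0.075). First I raise the tool and align its axes with the world.

```bash
python3 -m crank '0 0 -0.12 -0.0837 0; 0 0 -0.12 -0.0837 0; 0 0 -0.12 -0.0837 0; 0 0 0 0 0' 15; python3 -m crank '-0.08 -0.085 0 0 0;-0.08 -0.085 0 0 0;-0.08 -0.085 0 0 0;-0.08 -0.085 0 0 0;-0.08 -0.085 0 0 0;-0.08 -0.085 0 0 0;-0.08 -0.085 0 0 0;-0.08 -0.085 0 0 0;-0.08 -0.085 0 0 0;-0.08 -0.085 0 0 0'; python3 -m crank '-0.08 -0.085 0 0 0;-0.08 -0.085 0 0 0;-0.08 -0.085 0 0 0;-0.08 -0.085 0 0 0;-0.08 -0.085 0 0 0;-0.08 -0.085 0 0 0;-0.08 -0.085 0 0 0;-0.08 -0.085 0 0 0;0 0 0 0 0'
python3 - <<'E'
from h import *
from bench import read_state,cams
s=read_state(); print(s['joint_positions'].round(2) if hasattr(s['joint_positions'],'round') else s['joint_positions'])
M=R.from_quat(s['eef_rot']).as_matrix(); print(M.round(3))
T=np.array([.567,.237,.310]); print('to go, units',(M.T@(T-s['ee_pos'])/.2).round(3))
c=cams.camera('wrist'); cv2.imwrite('pics/w1.png',c['img']); np.save('w1.npy',{'K':c['K'],'mount':c['mount'],'p':s['ee_pos'],'q':s['eef_rot']},allow_pickle=True); print(c['mount'])
E
```

```text
time: 0.5
ee_pos: [0.2407, 0.5779, 0.3166]
eef_rot: [-0.002, 1.0, 0.002, 0.001]
ft_force: [0.1, -0.4, 0.6]
width: 0.0627
grip_force: 0.0
time: 1.5
ee_pos: [0.4007, 0.4058, 0.3122]
eef_rot: [0.001, 1.0, -0.0, -0.0]
ft_force: [-0.5, -0.0, -1.2]
width: 0.0436
grip_force: 0.0
time: 2.4
ee_pos: [0.5302, 0.2673, 0.3122]
eef_rot: [0.003, 1.0, -0.001, -0.0]
ft_force: [0.4, -0.9, -0.2]
width: 0.0437
grip_force: 0.0
[-0.67  0.23  0.15  1.44 -0.03  1.47  1.05]
[[-1.     0.007 -0.   ]
 [ 0.007  1.    -0.002]
 [ 0.    -0.002 -1.   ]]
to go, units [-0.185 -0.15   0.011]
[[ 2.11579763e-04 -9.63234562e-01 -2.68661744e-01  7.36105748e-02]
 [ 9.99999707e-01  4.01374210e-04 -6.51517435e-04  1.28661222e-03]
 [ 7.35398006e-04 -2.68661528e-01  9.63234365e-01 -1.42270384e-01]
 [ 0.00000000e+00  0.00000000e+00  0.00000000e+00  1.00000000e+00]]
```

View pics/w1.png

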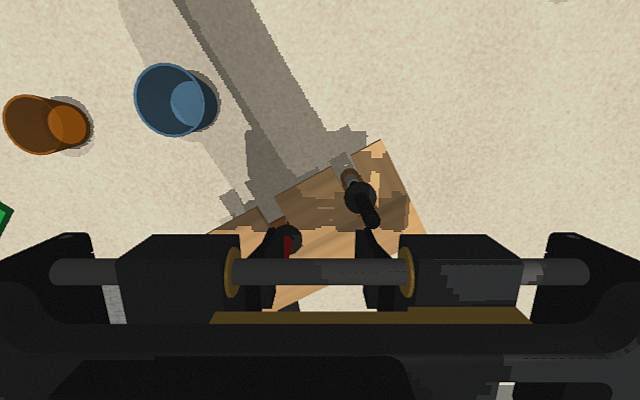

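The wrist view shows the pot rim centred near (175,100), the red collar near (291,235) between the fingers, and the black brush at (362,195). I'll check the pot and red brush from this view.

```bash
cat > w.py <<'E'
from h import *
def wonz(d,uv,z):
    Rw=R.from_quat(d['q']).as_matrix(); m=d['mount']; o=Rw@m[:3,3]+d['p']
    r=Rw@m[:3,:3]@np.linalg.inv(d['K'])@np.array([*uv,1.]); return (o+r*(z-o[2])/r[2]).round(4)
E
python3 - <<'E'
from w import *
d=np.load('w1.npy',allow_pickle=True).item()
print('pot',wonz(d,(174,100),.075),'jar',wonz(d,(40,125),.06),'red collar',wonz(d,(290,235),.203),'black collar',wonz(d,(360,197),.203))
E
python3 -m crank '-0.0925 -0.075 0 0 0;-0.0925 -0.075 0 0 0;0 0 0 0 0;0 0 0 0 0'
```

```text
pot [0.4315 0.0866 0.075 ] jar [ 0.4609 -0.1043  0.06  ] red collar [0.5612 0.2406 0.203 ] black collar [0.5244 0.3055 0.203 ]
time: 2.85
ee_pos: [0.5647, 0.2415, 0.3126]
eef_rot: [0.0, 1.0, 0.0, -0.001]
ft_force: [-0.2, 1.3, -0.2]
width: 0.0436
grip_force: 0.0
```

```bash
python3 -m crank '0 0 0.06 0 0;0 0 0.06 0 0;0 0 0.06 0 0;0 0 0.06 0 0;0 0 0.06 0 0;0 0 0.06 0 0;0 0 0 0 0;0 0 0 0 0'
python3 - <<'E'
from w import *
from bench import read_state,cams
ims=[]
for n in('scene','side'):
    im=cams.camera(n)['img']; print(read_state()['ee_pos'].round(4)); x,y=(295,150) if n=='scene' else (235,60); ims.append(cv2.resize(im[y:y+130,x:x+130],(400,400),interpolation=cv2.INTER_CUBIC))
cv2.imwrite('pics/g.png',np.hstack(ims))
E
```

```text
time: 3.65
ee_pos: [0.5653, 0.2408, 0.2412]
eef_rot: [0.0, 1.0, -0.0, -0.0]
ft_force: [0.0, -0.2, 1.8]
width: 0.0437
grip_force: 0.0
[0.5655 0.2409 0.2417]
[0.5656 0.241  0.2419]
```

View pics/g.png

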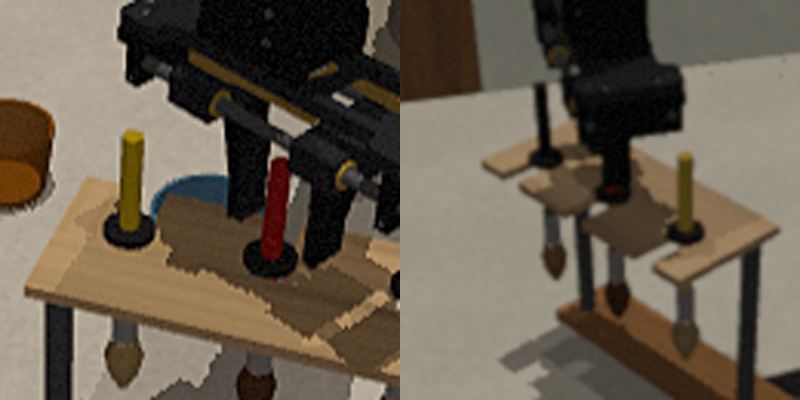

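The fingers straddle the red handle and clear its neighbours. I'll close, then lift.

```bash
python3 -m crank '0 0 0.01 0 -1;0 0 0 0 -1;0 0 0 0 -1;0 0 0 0 -1;0 0 0 0 -1;0 0 0 0 -1;0 0 0 0 -1;0 0 0 0 -1' 25; python3 -m crank '0 0 -0.02 0 -1;0 0 -0.02 0 -1;0 0 -0.02 0 -1;0 0 0 0 -1;0 0 0 0 -1'
```

```text
time: 4.55
ee_pos: [0.5653, 0.2408, 0.2393]
eef_rot: [0.0, 1.0, 0.0, 0.0]
ft_force: [-0.3, -0.4, 0.6]
width: 0.0112
grip_force: 25.0
time: 5.05
ee_pos: [0.5653, 0.2409, 0.2514]
eef_rot: [0.0, 1.0, 0.0, 0.0]
ft_force: [-1.1, 0.3, -0.8]
width: 0.0115
grip_force: 25.0
```

```bash
python3 -m crank '0.04 -0.0215 0 0 -1;0.04 -0.0215 0 0 -1;0.04 -0.0215 0 0 -1;0.04 -0.0215 0 0 -1;0.04 -0.0215 0 0 -1;0.04 -0.0215 0 0 -1;0.04 -0.0215 0 0 -1;0.04 -0.0215 0 0 -1;0.04 -0.0215 0 0 -1;0.04 -0.0215 0 0 -1'; python3 -m crank '0 0 0 0 -1;0 0 0 0 -1'
python3 - <<'E'
from w import *
from bench import read_state,cams
s=read_state();print(s['ee_pos'].round(4),s['ft_force'].round(2),s['torque'])
ims=[]
for n in('scene','side'):
    im=cams.camera(n)['img']; cv2.imwrite(f'pics/{n}2.png',im); x,y=(260,130) if n=='scene' else (220,60); ims.append(cv2.resize(im[y:y+195,x:x+130],(400,600),interpolation=cv2.INTER_CUBIC))
cv2.imwrite('pics/g2.png',np.hstack(ims))
E
```

```text
time: 6.05
ee_pos: [0.4846, 0.1975, 0.2512]
eef_rot: [0.0, 1.0, 0.0, 0.0]
ft_force: [1.0, -0.5, 0.0]
width: 0.0116
grip_force: 25.0
time: 6.25
ee_pos: [0.4853, 0.1979, 0.2514]
eef_rot: [0.0, 1.0, 0.0, 0.0]
ft_force: [0.0, -0.2, 0.4]
width: 0.0113
grip_force: 25.0
[0.4853 0.1979 0.2514] [ 0.01 -0.15  0.38] [ 0.04498078 -0.01151692 -0.00321256]
```

View pics/g2.png

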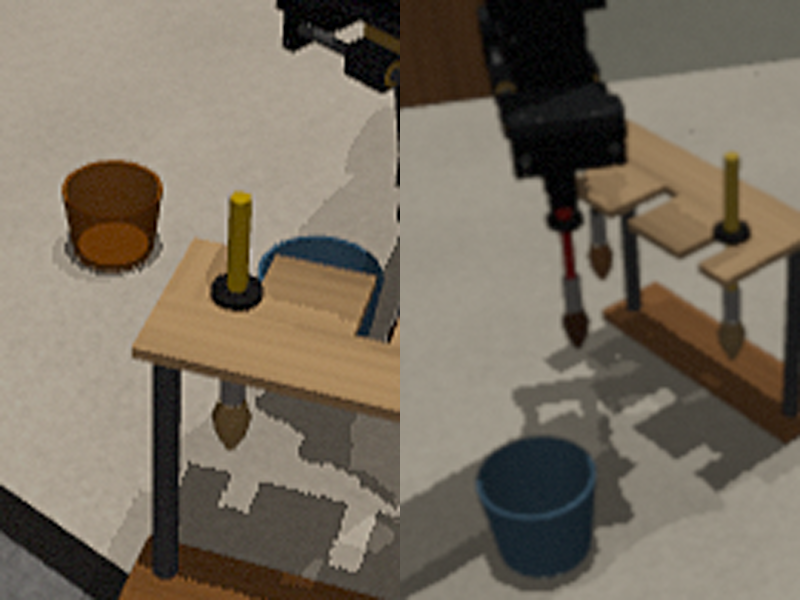

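```bash
python3 - <<'E'
from w import *
print(proj('side',[[.4853,.1979,.2155],[.4853,.1979,.0945]]),'seen collar 273.6 129.9 tip 277.5 172.1')
print('collar',onz('side',[[273.6,129.9]],.2155),'tip',onz('side',[[277.5,172.1]],.0945))
t=np.linspace(0,6.28,200)
def f(v):
    p=proj('side',np.c_[v[0]+.045*np.cos(t),v[1]+.045*np.sin(t),0*t+.075]); return [p[:,0].min()-245.3,p[:,0].max()-283.7,p[:,1].min()-201.7,p[:,1].max()-229]
print(least_squares(f,[.44,.08]).x)
E
```

```text
[[272.58353814 130.89910952]
 [277.05952994 172.51637318]] seen collar 273.6 129.9 tip 277.5 172.1
collar [[0.48824376 0.20151354 0.2155    ]] tip [[0.48664753 0.19928159 0.0945    ]]
[0.43411088 0.07550337]
```

```bash
python3 -m crank '0 0 -0.05 0 -1;0 0 -0.05 0 -1;0.0325 -0.0745 0 0 -1;0.0325 -0.0745 0 0 -1;0.0325 -0.0745 0 0 -1;0.0325 -0.0745 0 0 -1;0.0325 -0.0745 0 0 -1;0.0325 -0.0745 0 0 -1;0.0325 -0.0745 0 0 -1;0.0325 -0.0745 0 0 -1'; python3 -m crank '0 0 0 0 -1;0 0 0 0 -1'
python3 - <<'E'
from w import *
from bench import read_state,cams
im=cams.camera('side')['img']; cv2.imwrite('pics/side3.png',im)
s=read_state(); c=cams.camera('wrist'); cv2.imwrite('pics/w3.png',c['img']); print(s['ee_pos'].round(4))
np.save('w3.npy',{'K':c['K'],'mount':c['mount'],'p':s['ee_pos'],'q':s['eef_rot']},allow_pickle=True)
cv2.imwrite('pics/g3.png',np.hstack([cv2.resize(c['img'][90:350,120:460],(400,306)),cv2.resize(im[110:263,170:370],(400,306),interpolation=cv2.INTER_CUBIC)]))
E
```

```text
time: 7.35
ee_pos: [0.4326, 0.0774, 0.2712]
eef_rot: [0.0, 1.0, 0.0, 0.0]
ft_force: [-0.3, -0.4, -0.5]
width: 0.0113
grip_force: 25.0
time: 7.55
ee_pos: [0.4332, 0.0786, 0.2714]
eef_rot: [0.0, 1.0, 0.0, 0.0]
ft_force: [0.5, -0.2, -1.1]
width: 0.0115
grip_force: 25.0
[0.4332 0.0791 0.2713]
```

View pics/g3.png

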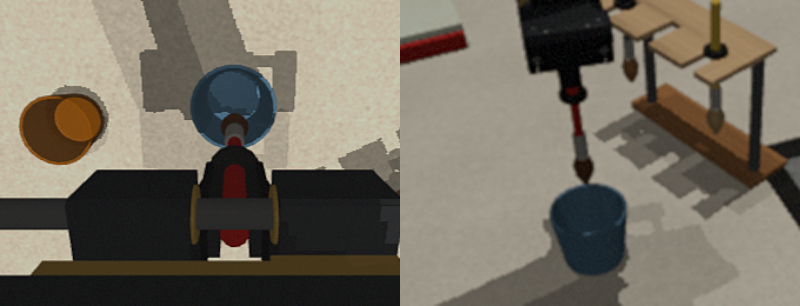

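```bash
python3 - <<'E'
from w import *
d=np.load('w3.npy',allow_pickle=True).item(); print('pot',wonz(d,(318,181),.075),'tip', wonz(d,(120+235*.85,90+122*.85),.1145))
print('tip side',onz('side',[[263,201.5]],.1145),proj('side',[[.4332,.0788,.1145]]))
E
```

```text
pot [0.4309 0.079  0.075 ] tip [0.4365 0.0811 0.1145]
tip side [[0.43503081 0.07693677 0.1145    ]] [[262.06408224 201.10000954]]
```

Tip and pot centre agree within about 5 mm, so I'll dip.

```bash
python3 -m crank '0.005 0 0.06 0 -1;0.005 0 0.06 0 -1;0 0 0.06 0 -1;0 0 0.06 0 -1;0 0 0.06 0 -1;0 0 0.06 0 -1;0 0 0.05 0 -1;0 0 0.04 0 -1;0 0 0.03 0 -1;0 0 0 0 -1'; python3 -m crank '0 0 0 0 -1;0 0 0 0 -1;0 0 0 0 -1;0 0 0 0 -1;0 0 0 0 -1;0 0 0 0 -1;0 0 0 0 -1;0 0 0 0 -1;0 0 0 0 -1;0 0 0 0 -1'
python3 - <<'E'
from w import *
from bench import cams
im=cams.camera('side')['img']; cv2.imwrite('pics/g4.png',cv2.resize(im[110:263,170:370],(400,306),interpolation=cv2.INTER_CUBIC))
E
```

```text
time: 8.65
ee_pos: [0.4309, 0.0786, 0.1745]
eef_rot: [0.0, 1.0, -0.0, -0.0]
ft_force: [-0.2, -1.0, 0.0]
width: 0.011
grip_force: 25.0
time: 9.65
ee_pos: [0.4312, 0.0787, 0.1752]
eef_rot: [0.0, 1.0, 0.0, -0.0]
ft_force: [0.7, 0.1, -1.1]
width: 0.0113
grip_force: 25.0
```

View pics/g4.png

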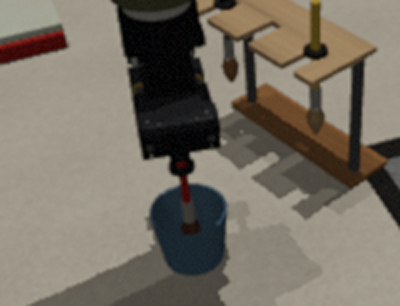

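Hair is fully inside the pot below the rim. I'll hold slightly longer, raise, and travel to a point in front of the dryer slot.

```bash
python3 -m crank '0 0 0 0 -1;0 0 0 0 -1;0 0 -0.05 0 -1;0 0 -0.07 0 -1;0 0 -0.07 0 -1;0 0 -0.07 0 -1;0 0 -0.07 0 -1;0 0 -0.07 0 -1;0 0 -0.05 0 -1;0 0 -0.05 0 -1'; python3 -m crank '-0.028 -0.105 0 0 -1;-0.028 -0.105 0 0 -1;-0.028 -0.105 0 0 -1;-0.028 -0.105 0 0 -1;-0.028 -0.105 0 0 -1;-0.028 -0.105 0 0 -1;-0.028 -0.105 0 0 -1;-0.028 -0.105 0 0 -1'; python3 -m crank '-0.028 -0.105 0 0 -1;-0.028 -0.105 0 0 -1;-0.028 -0.105 0 0 -1;-0.028 -0.105 0 0 -1;-0.028 -0.105 0 0 -1;-0.028 -0.105 0 0 -1;-0.028 -0.105 0 0 -1;-0.028 -0.105 0 0 -1;0 0 0 0 -1;0 0 0 0 -1'
python3 - <<'E'
from w import *
from bench import read_state,cams
s=read_state();print(s['ee_pos'].round(4),s['eef_rot'].round(4),s['joint_positions'])
a=cams.camera('scene')['img'];b=cams.camera('side')['img'];c=cams.camera('wrist')
cv2.imwrite('pics/side5.png',b);cv2.imwrite('pics/scene5.png',a)
np.save('w5.npy',{'K':c['K'],'mount':c['mount'],'p':s['ee_pos'],'q':s['eef_rot']},allow_pickle=True)
z=lambda i,x,y:cv2.resize(i[y:y+100,x:x+133],(400,300),interpolation=cv2.INTER_CUBIC)
bb=np.hstack([z(a,140,90),z(b,345,255)])
cv2.imwrite('pics/g5.png',np.vstack([bb,cv2.resize(c['img'][:240],(800,300))]))
E
```

```text
time: 10.7
ee_pos: [0.4312, 0.0786, 0.2762]
eef_rot: [0.0, 1.0, 0.0, 0.0]
ft_force: [0.8, 0.0, 0.1]
width: 0.0113
grip_force: 25.0
time: 11.5
ee_pos: [0.476, -0.0902, 0.2755]
eef_rot: [0.0, 1.0, 0.0, -0.0]
ft_force: [0.0, 1.0, -0.7]
width: 0.0111
grip_force: 25.0
time: 12.5
ee_pos: [0.5205, -0.2573, 0.2751]
eef_rot: [0.001, 1.0, 0.0, -0.0]
ft_force: [-1.0, -0.7, 0.2]
width: 0.0112
grip_force: 25.0
[ 0.5205 -0.2573  0.2751] [ 5.e-04  1.e+00  1.e-04 -4.e-04] [-0.14203225  0.23842934  0.62666589  1.56112267 -0.14108753  1.38872651
  2.06660921]
```

View pics/g5.png

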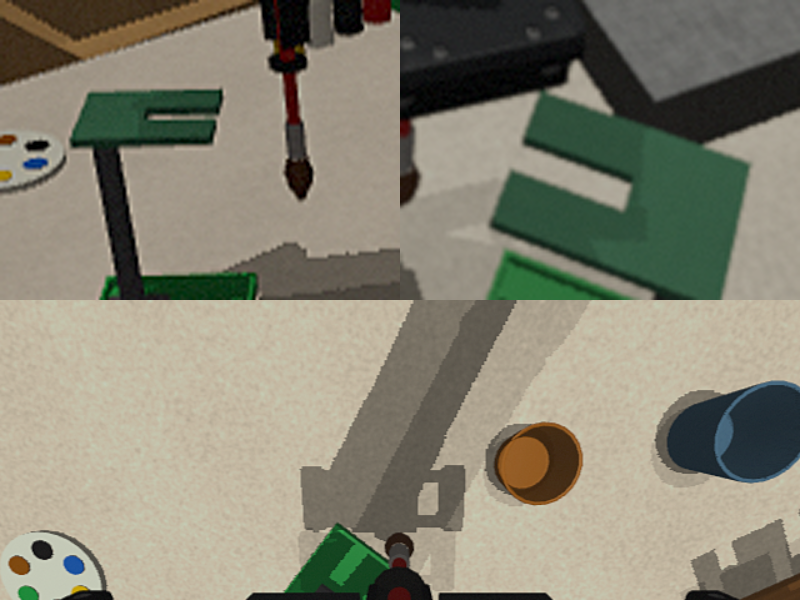

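```bash
python3 - <<'E'
from w import *
print(proj('scene',[[.5205,-.2573,.239],[.5205,-.2573,.118]]),'seen 235.4 110.7 ; 239.7 155.7')
print(onz('scene',[[235.4,110.7]],.239),onz('scene',[[239.7,155.7]],.118))
# slot corners, each view alone, mouth(+-) and end(+-), at z=.2
sd=[(345+(x-400)/3.008,255+y/3) for x,y in((634,180),(627,213),(523,143),(511,171))]
sc=[(140+x/3.008,90+y/3) for x,y in((146,119),(146,108),(217,121),(221,108))]
for n,p in(('side',sd),('scene',sc)):
    q=onz(n,p,.2); e=q[:2].mean(0);m=q[2:].mean(0); print(n,'end',e,'mouth',m,'ang',np.degrees(np.arctan2(*(e-m)[1::-1])),'len',np.linalg.norm(e-m))
E
```

```text
[[235.62057954 110.34125747]
 [239.94586476 155.79731521]] seen 235.4 110.7 ; 239.7 155.7
[[ 0.52196058 -0.25606015  0.239     ]] [[ 0.52068257 -0.25808107  0.118     ]]
side end [ 0.61262748 -0.32759727  0.2       ] mouth [ 0.56893304 -0.29420617  0.2       ] ang -37.38690621557129 len 0.05499245355083838
scene end [ 0.61158877 -0.32229279  0.2       ] mouth [ 0.57015619 -0.28375991  0.2       ] ang -42.92325166126624 len 0.05658128237935772
```

```bash
python3 -m crank '-0.007 0.0095 0.04 0 -1;0 0 0.04 0 -1;0 0 0.04 0 -1;-0.0394 -0.0308 0 0 -1;-0.0394 -0.0308 0 0 -1;-0.0394 -0.0308 0 0 -1;-0.0394 -0.0308 0 0 -1;-0.0394 -0.0308 0 0 -1;-0.0394 -0.0308 0 0 -1;0 0 0 0 -1'
python3 - <<'E'
from w import *
from bench import read_state,cams
s=read_state();a=cams.camera('scene')['img'];b=cams.camera('side')['img'];s=read_state();print(s['ee_pos'].round(4),s['ft_force'].round(2))
z=lambda i,x,y:cv2.resize(i[y:y+100,x:x+100],(400,400),interpolation=cv2.INTER_CUBIC)
cv2.imwrite('pics/g6.png',np.hstack([z(a,150,90),z(b,360,260)]))
E
```

```text
time: 13.65
ee_pos: [0.57, -0.2933, 0.2508]
eef_rot: [0.0, 1.0, -0.0, -0.0]
ft_force: [0.1, -0.1, -0.4]
width: 0.0116
grip_force: 25.0
[ 0.5693 -0.2927  0.251 ] [-0.42  0.63 -0.2 ]
```

View pics/g6.png

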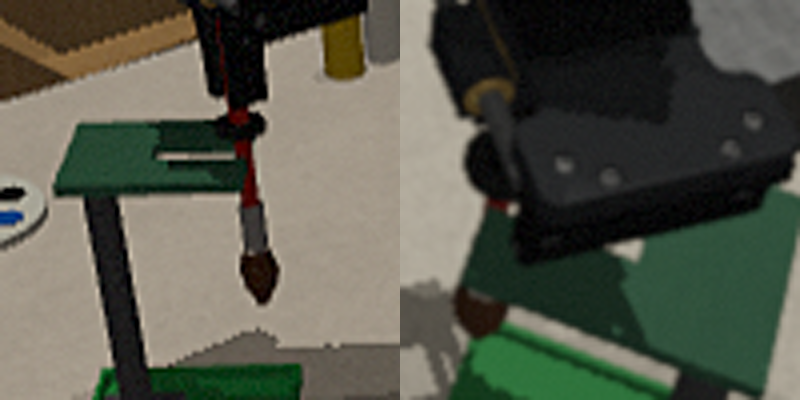

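```bash
python3 - <<'E'
from w import *
Z=lambda P:((proj('scene',P)-[150,90])*4).round(0)
print('axis z=.215,.2,.196,.192',Z([[.5695,-.293,z] for z in(.215,.2,.196,.192)]))
e=np.array([.6125,-.3262]);u=np.array([.788,-.616]);v=np.array([.616,.788])
for n,a,l in(('end+',0,.01),('end-',0,-.01),('mouth+',-.055,.01),('mouth-',-.055,-.01),('c+',-.055,.04),('c-',-.055,-.04)): print(n,Z([[*(e+a*u+l*v),.2]]))
E
```

```text
axis z=.215,.2,.196,.192 [[241. 123.]
 [244. 147.]
 [244. 153.]
 [245. 159.]]
end+ [[147. 157.]]
end- [[152. 142.]]
mouth+ [[243. 155.]]
mouth- [[247. 139.]]
c+ [[237. 180.]]
c- [[252. 116.]]
```

I've used all my picture views, so I'll refine the slot numerically by fitting the fork plate's silhouette in the first two images.

```bash
cat > sil.py <<'E'
from h import *
from scipy.optimize import minimize
SS=8; ROI={'scene':(150,105,75,50),'side':(365,275,110,95)}
def boxes(v):
    x,y,a,L=v; c,s=np.cos(a),np.sin(a)
    for x0,x1,y0,y1 in((-.055,.0,.01,.04),(-.055,0,-.04,-.01),(0,L,-.04,.04)):
        m=np.array([(p,q) for p in(x0,x1) for q in(y0,y1)]); w=np.c_[x+c*m[:,0]-s*m[:,1],y+s*m[:,0]+c*m[:,1]]
        yield np.vstack([np.c_[w,np.full(4,z)] for z in(.192,.2)])
def render(n,v):
    X,Y,W,H=ROI[n]; im=np.zeros((H*SS,W*SS),np.uint8)
    for b in boxes(v):
        p=(proj(n,b)-[X,Y]+.5)*SS-.5
        cv2.fillConvexPoly(im,cv2.convexHull((p*16).round().astype(np.int32)),255,shift=4)
    return cv2.resize(im,(W,H),interpolation=cv2.INTER_AREA)/255.
obs={}
for n in ROI:
    im=cv2.imread(f'pics/{n}0.png'); X,Y,W,H=ROI[n]; hsv=cv2.cvtColor(im[Y:Y+H,X:X+W],cv2.COLOR_BGR2HSV)
    h,s,v=[hsv[...,i].astype(int) for i in range(3)]
    if n=='scene': print('px',im[130,175],'tray side',im[375,395],'plate side',im[310,440])
    m=((h>62)&(h<95)&(s>80)&(v<125)).astype(np.uint8)
    k,l,st,_=cv2.connectedComponentsWithStats(m,connectivity=4); m=(l==1+np.argmax(st[1:,4])).astype(float); obs[n]=cv2.GaussianBlur(m,(0,0),.8); print(n,m.sum())
def cost(v,ns): return sum(((cv2.GaussianBlur(render(n,v),(0,0),.8)-obs[n])**2).sum() for n in ns)
for ns in(['side'],['scene'],['side','scene']):
    best=min((minimize(cost,[.6125+i,-.3262+j,-.66,.048],args=(ns,),method='Nelder-Mead',options=dict(initial_simplex=np.array([.6125+i,-.3262+j,-.66,.048])+np.vstack([np.zeros(4),np.diag([.006,.006,.08,.008])]),maxiter=300)) for i,j in((0,0),(.003,-.003))),key=lambda o:o.fun)
    x,y,a,L=best.x; print(ns,best.fun.round(1),best.x.round(4),np.degrees(a).round(1),'seat',(x-.015*np.cos(a)).round(4),(y-.015*np.sin(a)).round(4), 'residual vs render px',render(ns[0],best.x).sum().round())
E
python3 sil.py
```

```text
px [52 80 40] tray side [137 154 159] plate side [133 147 157]
scene 757.0
side 3322.0
['side'] 94.1 [ 0.6142 -0.3255 -0.6692  0.0466] -38.3 seat 0.6024 -0.3162 residual vs render px 3539.0
['scene'] 31.1 [ 0.6127 -0.3278 -0.6622  0.0469] -37.9 seat 0.6009 -0.3186 residual vs render px 847.0
['side', 'scene'] 135.8 [ 0.6139 -0.3255 -0.6734  0.0468] -38.6 seat 0.6022 -0.3161 residual vs render px 3549.0
```

Silhouette fits agree: seat ≈(0.602,-0.3165), yaw ≈-38.3°. I'll shift about 1 mm sideways and go in slowly.

```bash
python3 -m crank '-0.0035 0.0045 0 0 -1;-0.0265 -0.0203 0 0 -1;-0.0265 -0.0203 0 0 -1;0 0 0 0 -1'; python3 -m crank '-0.0265 -0.0203 0 0 -1;-0.0265 -0.0203 0 0 -1;0 0 0 0 -1'; python3 -m crank '-0.0265 -0.0203 0 0 -1;-0.0265 -0.0203 0 0 -1;0 0 0 0 -1;0 0 0 0 -1'
```

```text
time: 14.15
ee_pos: [0.5812, -0.3001, 0.2511]
eef_rot: [0.0, 1.0, -0.0, 0.0]
ft_force: [-1.0, -0.2, -0.6]
width: 0.0115
grip_force: 25.0
time: 14.45
ee_pos: [0.5917, -0.3083, 0.2509]
eef_rot: [0.0, 1.0, -0.0, -0.0]
ft_force: [0.9, 0.3, -1.0]
width: 0.0112
grip_force: 25.0
time: 14.85
ee_pos: [0.6018, -0.3161, 0.2511]
eef_rot: [0.0, 1.0, -0.0, -0.0]
ft_force: [0.1, -0.3, -0.3]
width: 0.0113
grip_force: 25.0
```

```bash
python3 - <<'E'
from w import *
from bench import read_state,cams
a=cams.camera('scene')['img'];cv2.imwrite('pics/scene7.png',a);s=read_state();print(s['ee_pos'].round(4),s['ft_force'].round(2),s['torque'])
# hair tip (brown) in scene
h=cv2.cvtColor(a,cv2.COLOR_BGR2HSV).astype(int); X,Y,W,H=175,130,60,60
p=s['ee_pos']; print('pred tip',proj('scene',[[p[0],p[1],p[2]-.157]]))
r=a[130:190,175:235].astype(int); m=((r.sum(2)<170)&(r[...,2]>r[...,0]+15)&(r[...,2]>r[...,1]+8)).astype(np.uint8)
k,l,st,c=cv2.connectedComponentsWithStats(m); i=1+np.argmax(st[1:,4]); ys,xs=np.nonzero(l==i); print(st[i],'tip',175+xs[ys>=ys.max()-1].mean(),130+ys.max())
E
```

```text
[ 0.6017 -0.316   0.2511] [ 0.24 -0.07 -0.06] [ 0.03304322 -0.01400375  0.02414149]
pred tip [[199.59944956 166.20048432]]
[19 24  9 13 73] tip 199.0 166
```

No contact, and the tip is where predicted. I'll lower it onto the plate.

```bash
python3 -m crank '0 0 0.02 0 -1;0 0 0.02 0 -1;0 0 0.01 0 -1;0 0 0 0 -1;0 0 0 0 -1'; python3 -m crank '0 0 0.005 0 -1;0 0 0 0 -1;0 0 0 0 -1'; python3 -m crank '0 0 0.005 0 -1;0 0 0 0 -1;0 0 0 0 -1'
```

```text
time: 15.4
ee_pos: [0.6018, -0.3159, 0.2412]
eef_rot: [0.0, 1.0, 0.0, 0.0]
ft_force: [-1.1, 0.3, -0.9]
width: 0.011
grip_force: 25.0
time: 15.7
ee_pos: [0.6018, -0.3159, 0.2402]
eef_rot: [0.0, 1.0, 0.0, 0.0]
ft_force: [-0.5, -0.2, -0.9]
width: 0.0115
grip_force: 25.0
time: 16.0
ee_pos: [0.6019, -0.316, 0.2394]
eef_rot: [0.0, 1.0, -0.0, 0.0]
ft_force: [-0.8, 0.0, 1.1]
width: 0.0114
grip_force: 25.0
```

```bash
python3 -m crank '0 0 0.002 0 -1;0 0 0 0 -1;0 0 0 0 -0.6;0 0 0 0 -0.5;0 0 0 0 -0.4;0 0 0 0 -0.2;0 0 0 0 0;0 0 0 0 0;0 0 0 0 0;0 0 0 0 0'
python3 - <<'E'
from w import *
from bench import read_state,cams
a=cams.camera('scene')['img'];s=read_state();print(s['ee_pos'].round(4),s['width'],s['ft_force'])
print('pred',proj('scene',[[.6019,-.316,.082]]))
r=a[130:190,175:235].astype(int); m=((r.sum(2)<170)&(r[...,2]>r[...,0]+15)&(r[...,2]>r[...,1]+8)).astype(np.uint8)
k,l,st,c=cv2.connectedComponentsWithStats(m); i=1+np.argmax(st[1:,4]); ys,xs=np.nonzero(l==i); print(st[i],'tip',175+xs[ys>=ys.max()-1].mean(),130+ys.max())
E
```

```text
time: 17.0
ee_pos: [0.6018, -0.3159, 0.2388]
eef_rot: [0.0, 1.0, 0.0, 0.0]
ft_force: [-0.3, 0.3, -0.7]
width: 0.0431
grip_force: 0.0
[ 0.6018 -0.3159  0.2388] 0.04294478875635844 [ 0.67195008 -0.00954926  0.26006562]
pred [[200.18176501 170.39918107]]
[19 27 10 14 76] tip 199.66666666666666 170
```

The brush hangs freely at the predicted place. I'll retreat straight up and re-check.

```bash
python3 -m crank '0 0 -0.03 0 0;0 0 -0.05 0 0;0 0 -0.07 0 0;0 0 -0.07 0 0;0 0 -0.07 0 0;0 0 -0.07 0 0;0 0 -0.07 0 0;0 0 -0.07 0 0;0 0 0 0 0;0 0 0 0 0'; python3 -m crank '0 0 0 0 0;0 0 0 0 0;0 0 0 0 0;0 0 0 0 0;0 0 0 0 0;0 0 0 0 0'
python3 - <<'E'
from w import *
from bench import read_state,cams
a=cams.camera('scene')['img'];b=cams.camera('side')['img']
r=a[130:190,175:235].astype(int); m=((r.sum(2)<170)&(r[...,2]>r[...,0]+15)&(r[...,2]>r[...,1]+8)).astype(np.uint8)
k,l,st,c=cv2.connectedComponentsWithStats(m); i=1+np.argmax(st[1:,4]); ys,xs=np.nonzero(l==i); print(st[i],'tip',175+xs[ys>=ys.max()-1].mean(),130+ys.max())
# red handle and its expected axis in both views
for n,im in(('scene',a),('side',b)):
    e=proj(n,[[.6019,-.316,.206],[.6019,-.316,.268]]); x0,y0=(e.min(0)-12).astype(int); x1,y1=(e.max(0)+12).astype(int)
    q=im[y0:y1,x0:x1].astype(int); ys,xs=np.nonzero((q[...,2]>70)&(q[...,1]<45)); print(n,'expected',e.round(1).tolist(),'red',len(xs),x0+xs.min(),x0+xs.max(),y0+ys.min(),y0+ys.max())
# did pot/jar/other brushes change? (vs first pictures)
for n,im,rois in(('side',b,{'pot':(240,195,50,55),'jar':(270,265,48,55),'yellow':(318,105,20,75),'black':(272,85,20,70)}),):
    o=cv2.imread(f'pics/{n}0.png')
    for k,(x,y,w,h) in rois.items(): print(k,cv2.phaseCorrelate(cv2.cvtColor(o,6)[y:y+h,x:x+w].astype(float),cv2.cvtColor(im,6)[y:y+h,x:x+w].astype(float)))
E
```

```text
time: 18.05
ee_pos: [0.6019, -0.316, 0.3388]
eef_rot: [0.0, 1.0, 0.0, 0.0]
ft_force: [-0.0, 0.4, -0.4]
width: 0.0434
grip_force: 0.0
time: 18.65
ee_pos: [0.6018, -0.3159, 0.3388]
eef_rot: [0.0, 1.0, 0.0, -0.0]
ft_force: [-0.7, -0.0, 0.1]
width: 0.0438
grip_force: 0.0
[19 27 10 14 78] tip 199.0 170
scene expected [[193.2, 125.2], [189.4, 100.3]] red 13 187 192 100 125
side expected [[411.8, 312.8], [418.3, 286.5]] red 142 411 422 285 314
pot ((0.05440590637676124, 0.07316349871726047), 0.9560087760622981)
jar ((0.016154951916774962, 0.05982736874389971), 0.9540387553509256)
yellow ((-0.01147362665088636, 0.524194198353662), 0.9831531499883573)
black ((0.03308573592907038, -0.005127409679268169), 0.9890831392652787)
```

```bash
python3 -c "from bench import workorder; print(workorder.close_job())"
```

```text
the job is handed in; nothing more can be done
None
```

I dipped the red brush in the blue pot for over a second, then hung it tip down in the dryer slot and let go. The final camera check found it within a pixel or two of the target. Both pots and the other two brushes showed no movement beyond about half a pixel, and the job was handed in at about 19 s; no verdict came back.

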